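Find the unlocked cover of the bench supply duct and push it open

ROBOT

A 6-joint arm with a two-finger parallel gripper is mounted at the origin on a cart in front of the work surface, level with it; the furniture and walls round the work are solid. World frame = base frame: x ahead of the robot, y to its left, z up, the work surface at z = 0. Lengths are in m, angles in degrees, forces in N, time in s.
With the tool pointing down it reaches from about 0.4 to 0.825 m from the base axis. Payload 7 kg.
Tool frame: the origin (TCP) lies at the very end of the fingers, on their centre line; the grasp point (between the pads) lies 19 mm behind it; z points along the fingers, y is the line along which they close (so a half turn about z gives the same grasp; the last joint's range is limited). The gripper opens to 88 mm and grips with 3 to 60 N. Pads are 19 mm wide; open, the fingers measure 130 mm over their backs; the gripper's body (78 mm by 193 mm) begins 47 mm behind the grasp point.
Start: joints at [91.679, 20.546, 0.682, 0, -70.136, -16.507], TCP at [0.173, 0.652, 0.227] pointing down, gripper open.
Joint ranges: [-176.03, 176.03], [-82.01, 121.73], [-58.28, 71.71], [-173.87, 95.51], [-174.79, -0.11], [-173.66, 173.66]. Speed limits (degrees/s): [136.94, 136.94, 172.46, 180, 180, 180].

INTERFACE

Orientations are given as [roll, pitch, yaw] about the fixed x, y, z axes, in that order (R = Rz(yaw) Ry(pitch) Rx(roll)).
In Python, from plant import r gives the robot as it stands. The module is installed in compiled form; this text tells all that it offers.
- The arm moves only by the tool jog_arm, never from a script. Its arguments are lists of equal length, an entry for each row: "travel": the shift along the tool's x, y, z each as a share of 50 cm, from -1 to 1, a list of three; "dr": the turn, a rotation vector about the tool's x, y, z each as a share of 360 degrees, from -1 to 1, a list of three; "claw": the opening, from 0 (shut) to 1 (fully open). A call has exactly 10 rows; each row is the pose to reach, as a shift and turn from the pose commanded when the call began, along the tool's axes at that moment, turning the shorter way round; what a row does not reach only later rows make up. A row lasts 1/8 s, in which the tool goes at most 62.5 mm and 10.7 degrees, less where a joint would pass 70% of its speed; a pose out of reach is approached as far as the arm can. A call with a number of a shift or a turn outside -1 to 1 is refused whole. A call with a gripper value outside its range is refused whole. The fingers move at their own pace and stop on an object; "newtons" is the grip in N (left out, the last holds). Time passes only in rows, so rows that repeat a pose let the fingers close, or fill a call up. It gives the time, the measured TCP pose, the force, the opening and the grip force at its end, in the units of the state.
- r.get_state(): the state, without advancing time (a new reading comes with each control period).
- r.capture(name): name is "scene" or "top"; returns a dict with "pixels" (480x640x3 uint8, red, green, blue), "range_z" (480x640 float32, m along the optical axis (not along the pixel's ray), 0 where there is no reading), "fx", "fy", "cx", "cy" (pixels), "dist_coeffs" ([k1, k2, p1, p2, k3] as OpenCV has them; the pictures are not rectified), "position" and "attitude" of the camera in the world. Camera axes: x right, y up, looking along -z (the intrinsics and any distortion apply to the point x, -y, -z); pixel columns grow to the right and rows downward; lengths in m; the calibration is good to about 2 mm. A picture is of the moment at which its call begins.
- r.close_job(): hands the job in; it is judged then, once.
Trained networks look in the newest picture that a camera, given by its name, has taken for a name from the list of things; names that differ only in an ending like _2 or _b are one class to them, and where a whole thing is asked for, a point or a joint stands for the part that bears it (a point fixed in the world has none). Each returns a list of dicts, best first, with "conf" (0 to 1); they miss things now and then, are a little off and sometimes report something else, mostly with a low value. They report only what shows in the picture. A call takes as long as a camera call.
- r.boxes_of(name, camera): "extent" ([left, top, right, bottom] in pixels, round what is visible of it).
- r.regions_of(name, camera): "pixels" (480x640 bool, what is visible of it) and "extent" ([left, top, right, bottom] in pixels, round what is visible of it).
- r.tip_of(name, camera): "at" ([column, row] in pixels: a listed point, or the origin of a listed thing).
The state is a dict: "time_s": time; "joints": joint angles; "qd": joint speeds; "joint_torque": joint torques, N m; "tcp_pos": TCP position; "eef_rot": TCP orientation; "contact_force": force on the tool from outside, world axes, zero at the start; "moment": the same for the moment, N m; "gripper_width": finger opening in m; "gripper_force": force on a finger pad.
Only numpy, scipy, OpenCV 4.12 (cv2) and the standard library are available. Lean on these libraries where they do the work, as an engineer would, in place of code of your own. Each camera call takes 0.05 s, during which the arm holds its last target. There are 200 camera calls.

TASK

One of the four blue covers of the bench supply duct has been left unlocked so that its sockets can be used. Press gently on the ribbed pads at the back of the covers until you find the one that rocks, tip it up that way, then push its raised front edge over backwards until the cover stands fully open, leaning back past upright against its stop. Use the fingers only to press and push, do not pinch or force any cover, and leave the locked covers shut and the small things standing round the duct where they are.

Things in the scene. Friction and masses are not known exactly. Their poses are not given: they have to be found in the camera images.
- duct: bench supply duct: fixed aluminium box 150 mm deep (x), 460 mm long (y), 80 mm high, black 44 mm switch end at its left (+y). In its flat top, flush, lie four like blue covers, 100 mm apart along y, the outer ones at y = +-150 mm. Origin: on the bench under the middle of the covers; x points to the back, away from the robot, z up. Cover pivots lie along y at x = +15, z = 78 mm
- cover_1 (a joint): turn of the leftmost blue cover, rad: 0 shut and flush, grows as the tail (back) goes down and the lip (front) rises, 1.57 upright, 1.83 open at its stop, leaning back. Plate 130 x 92 x 4 mm: 80 mm in front of the pivot, 50 mm behind, 4 mm gap to the rear wall. Stiff friction pivot: once unlocked it stays at any angle. Which cover is unlocked changes from run to run
- cover_2 (a joint): turn of the second from the left blue cover, rad: 0 shut and flush, grows as the tail (back) goes down and the lip (front) rises, 1.57 upright, 1.83 open at its stop, leaning back. Plate 130 x 92 x 4 mm: 80 mm in front of the pivot, 50 mm behind, 4 mm gap to the rear wall. Stiff friction pivot: once unlocked it stays at any angle. Which cover is unlocked changes from run to run
- cover_3 (a joint): turn of the third from the left blue cover, rad: 0 shut and flush, grows as the tail (back) goes down and the lip (front) rises, 1.57 upright, 1.83 open at its stop, leaning back. Plate 130 x 92 x 4 mm: 80 mm in front of the pivot, 50 mm behind, 4 mm gap to the rear wall. Stiff friction pivot: once unlocked it stays at any angle. Which cover is unlocked changes from run to run
- cover_4 (a joint): turn of the rightmost blue cover, rad: 0 shut and flush, grows as the tail (back) goes down and the lip (front) rises, 1.57 upright, 1.83 open at its stop, leaning back. Plate 130 x 92 x 4 mm: 80 mm in front of the pivot, 50 mm behind, 4 mm gap to the rear wall. Stiff friction pivot: once unlocked it stays at any angle. Which cover is unlocked changes from run to run
- press_1 (a point): centre of the black ribbed press pad on the tail of the leftmost cover, on its top face, 34 mm behind the pivot; moves with the cover. If the cover is locked (hidden post under the tail) it gives less than 1 mm; if not, about 3 to 5 N pressed down here turns it, and there is room for a fingertip to follow 20 mm down and more (free to 45 mm below the top)
- press_2 (a point): centre of the black ribbed press pad on the tail of the second from the left cover, on its top face, 34 mm behind the pivot; moves with the cover. If the cover is locked (hidden post under the tail) it gives less than 1 mm; if not, about 3 to 5 N pressed down here turns it, and there is room for a fingertip to follow 20 mm down and more (free to 45 mm below the top)
- press_3 (a point): centre of the black ribbed press pad on the tail of the third from the left cover, on its top face, 34 mm behind the pivot; moves with the cover. If the cover is locked (hidden post under the tail) it gives less than 1 mm; if not, about 3 to 5 N pressed down here turns it, and there is room for a fingertip to follow 20 mm down and more (free to 45 mm below the top)
- press_4 (a point): centre of the black ribbed press pad on the tail of the rightmost cover, on its top face, 34 mm behind the pivot; moves with the cover. If the cover is locked (hidden post under the tail) it gives less than 1 mm; if not, about 3 to 5 N pressed down here turns it, and there is room for a fingertip to follow 20 mm down and more (free to 45 mm below the top)
- lip_1 (a point): middle of the front edge (lip) of the leftmost cover, on its top face, 80 mm from the pivot; moves with the cover. Cannot go below the top. Once raised, a finger can push it over backwards from the robot's side, 1 to 4 N, to the stop (no harder than 30 N); while it leans below about 55 degrees a level push only jams it on the finger: let the finger rise with it along its arc
- lip_2 (a point): middle of the front edge (lip) of the second from the left cover, on its top face, 80 mm from the pivot; moves with the cover. Cannot go below the top. Once raised, a finger can push it over backwards from the robot's side, 1 to 4 N, to the stop (no harder than 30 N); while it leans below about 55 degrees a level push only jams it on the finger: let the finger rise with it along its arc
- lip_3 (a point): middle of the front edge (lip) of the third from the left cover, on its top face, 80 mm from the pivot; moves with the cover. Cannot go below the top. Once raised, a finger can push it over backwards from the robot's side, 1 to 4 N, to the stop (no harder than 30 N); while it leans below about 55 degrees a level push only jams it on the finger: let the finger rise with it along its arc
- lip_4 (a point): middle of the front edge (lip) of the rightmost cover, on its top face, 80 mm from the pivot; moves with the cover. Cannot go below the top. Once raised, a finger can push it over backwards from the robot's side, 1 to 4 N, to the stop (no harder than 30 N); while it leans below about 55 degrees a level push only jams it on the finger: let the finger rise with it along its arc
- flux_bottle: small white flux bottle with a black cap, 27 mm across, 62 mm tall, upright on the bench in front of the duct; loose, to be left alone. Origin: centre of its underside
- relay_1: black cube relay with copper blades, 24x34x22 mm, loose on the bench behind the duct, to be left alone. Origin: centre of its underside
- marker: white marker pen with a black cap, 132 mm long, 16 mm thick, lying on the bench in front of the duct, loose, to be left alone. Origin: under its middle

How it is judged (in metres and radians):
On the way, in this order (a step that is already met when the one before it is completed fails the run):
1. the unlocked cover has been rocked: tail pressed down, lip raised (0.2 rad or more) (value of joint any of cover_1, cover_2, cover_3, cover_4 above 0.2 rad), for 0.1 s.
2. that cover has been pushed over, past upright (1.65 rad or more) (value of joint any of cover_1, cover_2, cover_3, cover_4 above 1.65 rad), for 0.1 s.
At the end, for the whole second after the job is handed in: exactly one cover stands open past upright (joint over 1.65 rad; its stop is at 1.83) and at rest, the three others are shut (under 0.1 rad), and bottle, relay and marker are within 30 mm of where they stood (((value of joint cover_1 above 1.65 rad and value of joint each of cover_2, cover_3, cover_4 below 0.1 rad) or (value of joint cover_2 above 1.65 rad and value of joint each of cover_1, cover_3, cover_4 below 0.1 rad) or (value of joint cover_3 above 1.65 rad and value of joint each of cover_1, cover_2, cover_4 below 0.1 rad) or (value of joint cover_4 above 1.65 rad and value of joint each of cover_1, cover_2, cover_3 below 0.1 rad)) and velocity of joint cover_1 between -0.05 and 0.05 rad/s and velocity of joint cover_2 between -0.05 and 0.05 rad/s and velocity of joint cover_3 between -0.05 and 0.05 rad/s and velocity of joint cover_4 between -0.05 and 0.05 rad/s and distance of each of flux_bottle, relay_1, marker from where it was at the start of the episode below 0.03 m); the robot touches nothing.
It fails at once if a shut cover is pressed with more than 70 N (contact force between the fingers and cover_1 above 70 N or contact force between the fingers and cover_2 above 70 N or contact force between the fingers and cover_3 above 70 N or contact force between the fingers and cover_4 above 70 N).
It fails at once if a tipped cover is pushed or pinched with more than 36 N ((contact force between the fingers and cover_1 above 36 N and value of joint cover_1 above 0.1 rad) or (contact force between the fingers and cover_2 above 36 N and value of joint cover_2 above 0.1 rad) or (contact force between the fingers and cover_3 above 36 N and value of joint cover_3 above 0.1 rad) or (contact force between the fingers and cover_4 above 36 N and value of joint cover_4 above 0.1 rad)).
It fails at once if the bottle, relay or marker is moved more than 30 mm or lifted (distance of any of flux_bottle, relay_1, marker from where it was at the start of the episode above 0.03 m or height (world z) of any of flux_bottle, relay_1, marker above 0.03 m).
It fails at once if a second cover is forced open (value of joint each of cover_1, cover_2 above 0.12 rad or value of joint each of cover_1, cover_3 above 0.12 rad or value of joint each of cover_1, cover_4 above 0.12 rad or value of joint each of cover_2, cover_3 above 0.12 rad or value of joint each of cover_2, cover_4 above 0.12 rad or value of joint each of cover_3, cover_4 above 0.12 rad).
It also fails if it takes over 48 s, if anything falls off the work surface, if the arm or the gripper's body presses on something with over 40 N, if the wrist force passes 120 N, or if a joint passes its speed limit or range.

## Working session

There is one attempt and no reset: what is moved stays moved. The work goes in short steps, Python scripts to look and compute and a tool call to move; the robot and the scene stay as the last step left them, time stands still between calls to the robot, and variables do not carry over. Pictures are saved under pics/ and viewed, at most 10 in all, crops included, and the job is handed in when it is done.

Besides the shell and the picture viewer there is one more tool, called after ">>>" by a JSON object that holds its "name" and its "arguments". jog_arm: Moves the arm, as the interface text tells. Its arguments: {"type":"object","properties":{"travel":{"type":"array"},"dr":{"type":"array"},"claw":{"type":"array"},"newtons":{"type":"number"}},"required":["travel","dr","claw"]}

```bash
mkdir -p pics; cat > h.py <<'E'
import numpy as np,cv2
from plant import r
from scipy.spatial.transform import Rotation as R
def att(c):
    a=np.array(c["attitude"],float)
    if a.shape==(3,3): return a
    if a.size==4: return R.from_quat(a).as_matrix()
    return R.from_euler('xyz',a,degrees=True).as_matrix()
def world(c,uv,z=None):
    K=np.array([[c["fx"],0,c["cx"]],[0,c["fy"],c["cy"]],[0,0,1]])
    p=cv2.undistortPoints(np.array([[uv]],float),K,np.array(c["dist_coeffs"],float))[0,0]
    d=att(c)@np.array([p[0],-p[1],-1]); o=np.array(c["position"])
    if z is None:
        k=c["range_z"][int(round(uv[1])),int(round(uv[0]))]
        return o+k*d
    return o+d*(z-o[2])/d[2]
E
python3 - <<'E'
from h import *
print(r.get_state())
for n in ("scene","top"):
    c=r.capture(n); cv2.imwrite(f"pics/{n}0.png",c["pixels"][:,:,::-1])
    print(n,c["position"],c["attitude"],c["fx"])
    for t in ("duct","press_1","lip_1","flux_bottle","relay_1","marker"):
        for b in r.tip_of(t,n)[:6]: print(t,round(b["conf"],2),np.round(b["at"]),np.round(world(c,b["at"]),3))
E
```

```text
{'time_s': 0.0, 'joints': array([ 9.16796172e+01,  2.05897619e+01,  6.32800338e-01, -1.90155095e-02,
       -7.01348092e+01, -1.65071514e+01]), 'qd': array([ 0.04747906,  0.09053641,  0.0328345 ,  0.04453824, -0.07237656,
       -0.01557474]), 'joint_torque': array([-2.26601669e-04, -5.82713056e+01,  2.93053490e+01,  6.99742064e+00,
        6.96349656e-03, -1.38752503e-04]), 'tcp_pos': array([0.17264442, 0.65204103, 0.22563765]), 'eef_rot': array([ 1.79906932e+02, -8.93860931e-03, -1.48340029e+01]), 'contact_force': array([ 0.50152522, -0.15655606, -0.38506939]), 'moment': array([ 0.03389726, -0.03022924,  0.01568076]), 'gripper_force': 0.0, 'gripper_width': 0.08752999208907226}
scene [0.12233141 0.46461051 0.68543305] [  44.50452651   -0.53420745 -135.00395122] 460.4007567820828
duct 0.83 [343. 244.] [0.503 0.03  0.082]
press_1 0.91 [365. 170.] [ 0.624 -0.167  0.08 ]
press_1 0.71 [274. 250.] [0.583 0.128 0.08 ]
press_1 0.67 [309. 216.] [0.602 0.021 0.082]
lip_1 0.97 [414. 187.] [ 0.516 -0.199  0.078]
lip_1 0.94 [320. 274.] [0.483 0.109 0.082]
lip_1 0.79 [358. 247.] [0.482 0.013 0.07
[... 273 characters left out ...]
.5043500730116
duct 0.69 [350. 244.] [ 0.556 -0.028  0.079]
duct 0.54 [386. 275.] [ 0.503 -0.089  0.082]
press_1 0.95 [435. 202.] [ 0.628 -0.174  0.081]
press_1 0.72 [261. 224.] [0.59  0.125 0.08 ]
press_1 0.63 [325. 218.] [0.6   0.015 0.078]
press_1 0.61 [379. 210.] [ 0.615 -0.078  0.081]
lip_1 0.94 [446. 271.] [ 0.511 -0.191  0.08 ]
lip_1 0.9 [389. 277.] [ 0.5   -0.094  0.08 ]
lip_1 0.68 [274. 293.] [0.473 0.102 0.08 ]
lip_1 0.6 [329. 284.] [0.488 0.009 0.082]
flux_bottle 0.58 [263. 310.] [0.441 0.123 0.035]
flux_bottle 0.58 [300. 190.] [0.658 0.059 0.022]
relay_1 0.62 [300. 192.] [0.655 0.058 0.022]
marker 0.68 [456. 291.] [ 0.475 -0.226  0.014]
marker 0.25 [329. 286.] [0.486 0.009 0.079]
```

View pics/top0.png

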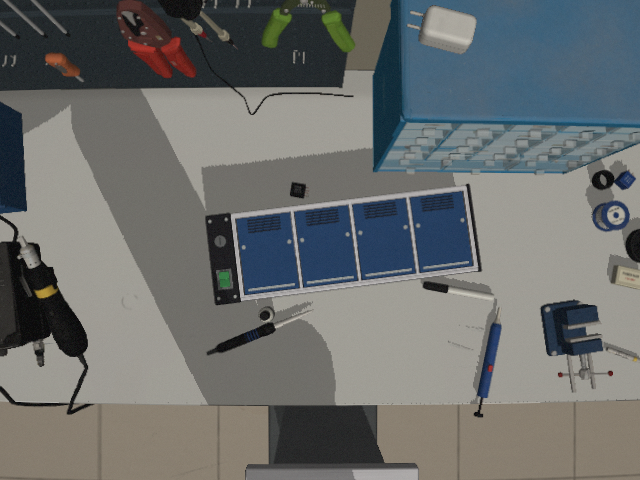

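View pics/scene0.png

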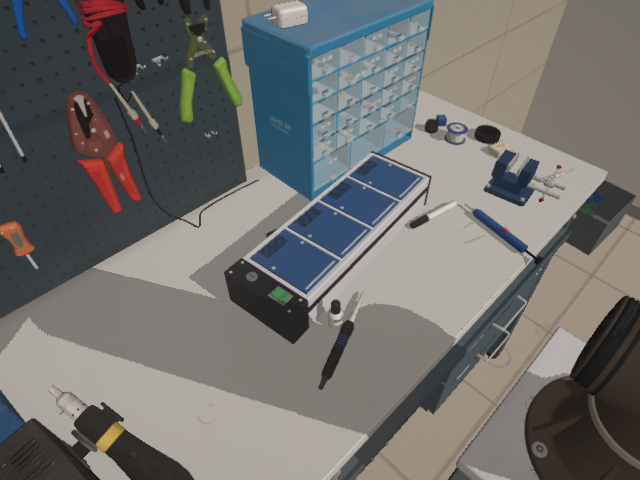

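```bash
python3 - <<'E'
from h import *
c=r.capture("top"); P=[];T=[]
# press local x=+49 (pivot 15 + 34), lip local x=-65
for t,lx in (("press_1",.049),("lip_1",-.065)):
    b=[world(c,q["at"],.08) for q in r.tip_of(t,"top") if q["conf"]>.5]
    b=sorted(b,key=lambda p:-p[1]); print(t,len(b))
    if len(b)==4:
        for p,y in zip(b,(.15,.05,-.05,-.15)): P.append((lx,y));T.append(p[:2])
if P:
    M,_=cv2.estimateAffinePartial2D(np.array(P),np.array(T),ransacReprojThreshold=.01)
    s=np.hypot(M[0,0],M[1,0]); yaw=np.degrees(np.arctan2(M[1,0],M[0,0])); print(s,yaw,M[:,2])
    print(np.array(T)-(np.array(P)@M[:,:2].T+M[:,2]))
    Rm=M[:,:2]/s
    m=np.mean(T,0)-Rm@np.mean(P,0); print("origin",m)
    for y in(.15,.05,-.05,-.15): print(np.round(m+Rm@[.049,y],4),np.round(m+Rm@[-.065,y],4))
E
```

```text
press_1 4
lip_1 4
1.006770517256571 7.628781360364087 [ 0.55868848 -0.03469107]
[[-0.00255149  0.0002415 ]
 [ 0.00370837  0.00044236]
 [-0.00049173 -0.00250797]
 [ 0.00236717  0.00463655]
 [ 0.00330739 -0.00375625]
 [-0.00281297  0.00417065]
 [-0.00036051  0.00036941]
 [-0.00316622 -0.00359625]]
origin [ 0.5586348  -0.03469826]
[0.5873 0.1205] [0.4743 0.1053]
[0.6006 0.0214] [0.4876 0.0062]
[ 0.6138 -0.0778] [ 0.5008 -0.0929]
[ 0.6271 -0.1769] [ 0.5141 -0.192 ]
```

The top view shows the duct yawed about 7.6° with four shut covers. Their pads are near (262,224), (322,215), (379,210) and (437,202). The bottle is at (265,313), the relay at (298,190) and the marker around (456,291). A cabinet stands close behind the right-hand covers. The scene view agrees with this.

>>> {"name": "jog_arm", "arguments": {"travel": [[0.12, 0.09, 0], [0.24, 0.18, 0], [0.36, 0.27, 0], [0.48, 0.37, 0], [0.6, 0.46, 0], [0.72, 0.55, 0], [0.84, 0.64, 0], [0.94, 0.715, 0.03], [0.94, 0.715, 0.06], [0.94, 0.715, 0.06]], "dr": [[0, 0, -0.01], [0, 0, -0.02], [0, 0, -0.03], [0, 0, -0.04], [0, 0, -0.05], [0, 0, -0.0624], [0, 0, -0.0624], [0, 0, -0.0624], [0, 0, -0.0624], [0, 0, -0.0624]], "claw": [0, 0, 0, 0, 0, 0, 0, 0, 0, 0]}}

```text
time_s: 2.1
tcp_pos: [0.5367, 0.184, 0.1959]
eef_rot: [180.0, 0.0, 7.5]
contact_force: [-0.1, 0.4, -0.1]
gripper_width: 0.0006
gripper_force: 0.0
```

```bash
python3 - <<'E'
from h import *
s=r.get_state(); print(s["time_s"],s["tcp_pos"],s["eef_rot"],s["contact_force"],s["gripper_width"])
c=r.capture("top")
for uv in ((400,140),(440,140),(400,165),(440,165),(384,110),(430,110)): print(uv,world(c,uv))
a=np.radians(7.63);X=np.array([np.cos(a),np.sin(a)]);Y=np.array([np.sin(a),-np.cos(a)])
for p in ((.5873,.1205),(.6006,.0214),(.6138,-.0778),(.6271,-.1769)):
    d=np.array(p)-s["tcp_pos"][:2]; print(d@X/.5,d@Y/.5)
E
```

```text
2.1 [0.53666321 0.18400552 0.19589282] [1.79980499e+02 3.25265063e-02 7.50197973e+00] [-0.07756709  0.40973487 -0.10441523] 0.0006278831994352885
(400, 140) [ 0.70631507 -0.09423564  0.19826858]
(440, 140) [ 0.6969965  -0.14547792  0.23659451]
(400, 165) [ 0.68672746 -0.10885853  0.11029801]
(440, 165) [ 0.69476592 -0.18496505  0.0752556 ]
(384, 110) [ 0.76163855 -0.07463086  0.16913018]
(430, 110) [ 0.70402016 -0.105088    0.35198234]
0.08351297243362803 0.13933313573117848
0.08356138155819016 0.33931012854924403
0.08338500637746346 0.5394587955240596
0.08343341550202558 0.7394357883421252
```

>>> {"name": "jog_arm", "arguments": {"travel": [[0.083, 0.139, 0], [0.083, 0.139, 0.08], [0.083, 0.139, 0.16], [0.083, 0.139, 0.2], [0.083, 0.139, 0.22], [0.083, 0.139, 0.228], [0.083, 0.139, 0.233], [0.083, 0.139, 0.238], [0.083, 0.139, 0.238], [0.083, 0.139, 0.238]], "dr": [[0, 0, 0], [0, 0, 0], [0, 0, 0], [0, 0, 0], [0, 0, 0], [0, 0, 0], [0, 0, 0], [0, 0, 0], [0, 0, 0], [0, 0, 0]], "claw": [0, 0, 0, 0, 0, 0, 0, 0, 0, 0]}}

```text
time_s: 3.4
tcp_pos: [0.5866, 0.1237, 0.08]
eef_rot: [-180.0, -0.1, 7.7]
contact_force: [-5.1, 0.1, 12.6]
gripper_width: 0.0005
gripper_force: 6.0
```

>>> {"name": "jog_arm", "arguments": {"travel": [[0, 0, -0.05], [0, 0.1, -0.05], [0, 0.2, -0.05], [0, 0.2, -0.03], [0, 0.2, -0.015], [0, 0.2, -0.01], [0, 0.2, -0.005], [0, 0.2, 0], [0, 0.2, 0], [0, 0.2, 0]], "dr": [[0, 0, 0], [0, 0, 0], [0, 0, 0], [0, 0, 0], [0, 0, 0], [0, 0, 0], [0, 0, 0], [0, 0, 0], [0, 0, 0], [0, 0, 0]], "claw": [0, 0, 0, 0, 0, 0, 0, 0, 0, 0]}}

```text
time_s: 4.65
tcp_pos: [0.5995, 0.0244, 0.0777]
eef_rot: [-180.0, -0.0, 7.7]
contact_force: [0.3, 0.8, 0.4]
gripper_width: -0.0
gripper_force: 0.6
```

>>> {"name": "jog_arm", "arguments": {"travel": [[0, 0, -0.05], [0, 0.1, -0.05], [0, 0.2, -0.05], [0, 0.2, -0.03], [0, 0.2, -0.015], [0, 0.2, -0.01], [0, 0.2, -0.005], [0, 0.2, 0], [0, 0.2, 0], [0, 0.2, 0]], "dr": [[0, 0, 0], [0, 0, 0], [0, 0, 0], [0, 0, 0], [0, 0, 0], [0, 0, 0], [0, 0, 0], [0, 0, 0], [0, 0, 0], [0, 0, 0]], "claw": [0, 0, 0, 0, 0, 0, 0, 0, 0, 0]}}

```text
time_s: 5.9
tcp_pos: [0.6127, -0.0742, 0.0799]
eef_rot: [180.0, -0.1, 7.7]
contact_force: [-6.9, 2.9, 16.9]
gripper_width: 0.0006
gripper_force: 8.2
```

Cover 2 yields, while 1 and 3 hold at 13–17 N. I'm going back to pad 2 and pressing it down.

>>> {"name": "jog_arm", "arguments": {"travel": [[0.004, 0, -0.05], [0.004, -0.1, -0.05], [0.004, -0.195, -0.05], [0.004, -0.195, -0.02], [0.004, -0.195, 0.0], [0.004, -0.195, 0.012], [0.004, -0.195, 0.024], [0.004, -0.195, 0.036], [0.004, -0.195, 0.036], [0.004, -0.195, 0.036]], "dr": [[0, 0, 0], [0, 0, 0], [0, 0, 0], [0, 0, 0], [0, 0, 0], [0, 0, 0], [0, 0, 0], [0, 0, 0], [0, 0, 0], [0, 0, 0]], "claw": [0, 0, 0, 0, 0, 0, 0, 0, 0, 0]}}

```text
time_s: 7.15
tcp_pos: [0.6014, 0.0217, 0.0593]
eef_rot: [180.0, 0.0, 7.6]
contact_force: [-0.5, -0.4, -0.5]
gripper_width: 0.0006
gripper_force: 0.1
```

>>> {"name": "jog_arm", "arguments": {"travel": [[0, 0, 0.008], [0, 0, 0.014], [0, 0, 0.02], [0, 0, 0.026], [0, 0, 0.032], [0, 0, 0.036], [0, 0, 0.036], [0, 0, -0.04], [0, 0, -0.15], [0, 0, -0.26]], "dr": [[0, 0, 0], [0, 0, 0], [0, 0, 0], [0, 0, 0], [0, 0, 0], [0, 0, 0], [0, 0, 0], [0, 0, 0], [0, 0, 0], [0, 0, 0]], "claw": [0, 0, 0, 0, 0, 0, 0, 0, 0, 0]}}

```text
time_s: 8.4
tcp_pos: [0.6007, 0.0217, 0.1906]
eef_rot: [180.0, 0.1, 7.6]
contact_force: [1.2, 0.3, 0.1]
gripper_width: 0.0002
gripper_force: 0.0
```

```bash
python3 - <<'E'
from h import *
s=r.get_state(); print(s["time_s"],s["tcp_pos"],s["eef_rot"],s["contact_force"])
c=r.capture("scene"); cv2.imwrite("pics/s1.png",c["pixels"][:,:,::-1])
for b in r.tip_of("lip_2","scene"): print(b["conf"],b["at"],world(c,b["at"]))
E
```

```text
8.4 [0.60071228 0.02172643 0.19059494] [1.79992327e+02 1.08810426e-01 7.62634207e+00] [1.15904039 0.33769826 0.08453587]
0.76 [386.2, 210.7] [ 0.50761933 -0.09762854  0.08027877]
0.68 [323.1, 270.8] [0.4840544  0.10014391 0.08181392]
0.65 [413.1, 186.5] [ 0.51778881 -0.19781567  0.07819898]
0.54 [336.0, 206.2] [ 0.58637583 -0.03753537  0.07939927]
```

View pics/s1.png

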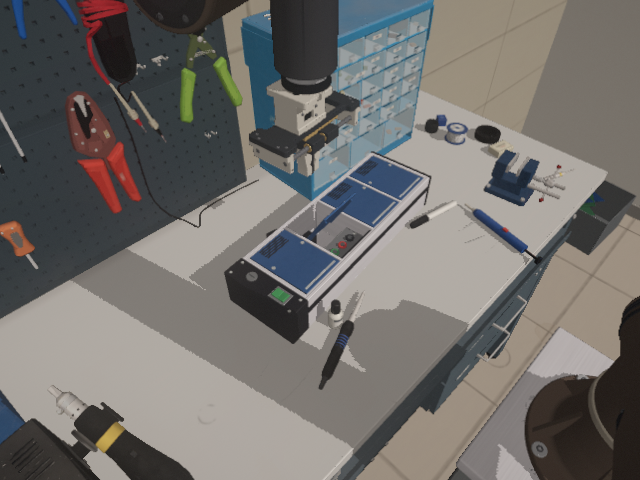

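Cover 2 (lip near (350,197)) is now tipped to about 55°, and the other three are shut. Next I move the finger over to the robot side of the raised lip and lower it there.

>>> {"name": "jog_arm", "arguments": {"travel": [[-0.08, 0, 0], [-0.16, 0, 0], [-0.214, 0, 0], [-0.214, 0, 0.06], [-0.214, 0, 0.12], [-0.2, 0, 0.122], [-0.19, 0, 0.12], [-0.18, 0, 0.118], [-0.17, 0, 0.112], [-0.16, 0, 0.106]], "dr": [[0, 0, 0], [0, 0, 0], [0, 0, 0], [0, 0, 0], [0, 0, 0], [0, 0, 0], [0, 0, 0], [0, 0, 0], [0, 0, 0], [0, 0, 0]], "claw": [0, 0, 0, 0, 0, 0, 0, 0, 0, 0]}}

```text
time_s: 9.75
tcp_pos: [0.5225, 0.0113, 0.137]
eef_rot: [-180.0, -0.0, 7.6]
contact_force: [-1.0, -0.1, -1.2]
gripper_width: 0.0006
gripper_force: 0.4
```

```bash
python3 - <<'E'
from h import *
s=r.get_state(); print(s["time_s"],s["tcp_pos"],s["contact_force"])
c=r.capture("scene"); cv2.imwrite("pics/s2.png",cv2.resize(c["pixels"][120:320,200:460,::-1],None,fx=2.5,fy=2.5))
E
```

```text
9.75 [0.52254662 0.01132107 0.13704482] [-0.99744677 -0.06843953 -1.1740439 ]
```

View pics/s2.png

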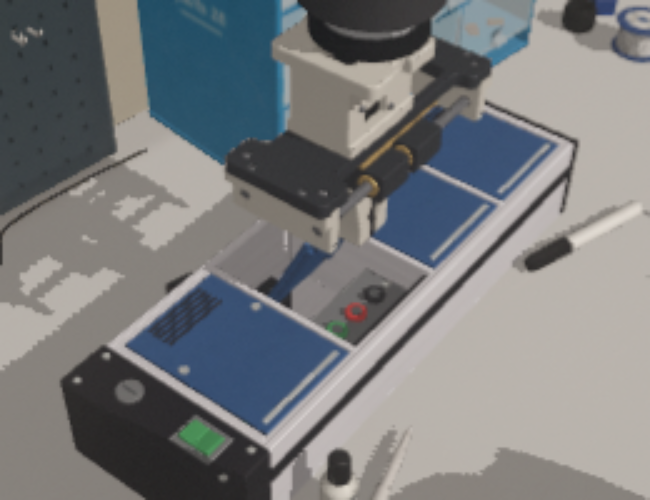

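The finger sits in front of the lip at about (350,215) and is in light contact with it. I push on.

>>> {"name": "jog_arm", "arguments": {"travel": [[0.01, 0, -0.005], [0.02, 0, -0.009], [0.03, 0, -0.012], [0.04, 0, -0.013], [0.05, 0, -0.013], [0.06, 0, -0.01], [0.07, 0, -0.006], [0.078, 0, -0.006], [0.085, 0, -0.006], [0.085, 0, -0.006]], "dr": [[0, 0, 0], [0, 0, 0], [0, 0, 0], [0, 0, 0], [0, 0, 0], [0, 0, 0], [0, 0, 0], [0, 0, 0], [0, 0, 0], [0, 0, 0]], "claw": [0, 0, 0, 0, 0, 0, 0, 0, 0, 0]}}

```text
time_s: 11.05
tcp_pos: [0.5648, 0.017, 0.1395]
eef_rot: [180.0, -0.0, 7.6]
contact_force: [-0.2, -0.5, 0.3]
gripper_width: 0.0003
gripper_force: 0.0
```

>>> {"name": "jog_arm", "arguments": {"travel": [[0.003, 0, 0], [0.006, 0, 0], [0.008, 0, 0], [0.01, 0, 0], [0.01, 0, 0], [0.01, 0, 0], [0.01, 0, 0], [0.01, 0, 0], [0.01, 0, 0], [0.01, 0, 0]], "dr": [[0, 0, 0], [0, 0, 0], [0, 0, 0], [0, 0, 0], [0, 0, 0], [0, 0, 0], [0, 0, 0], [0, 0, 0], [0, 0, 0], [0, 0, 0]], "claw": [0, 0, 0, 0, 0, 0, 0, 0, 0, 0]}}

```text
time_s: 12.3
tcp_pos: [0.5695, 0.0177, 0.1396]
eef_rot: [-180.0, -0.0, 7.6]
contact_force: [-0.2, 0.2, 0.3]
gripper_width: 0.0005
gripper_force: 0.1
```

>>> {"name": "jog_arm", "arguments": {"travel": [[0.002, 0, 0], [0.003, 0, 0], [0.004, 0, 0], [0.005, 0, 0], [0.006, 0, 0], [0.007, 0, 0], [0.007, 0, 0], [0.007, 0, 0], [0.007, 0, 0], [0.007, 0, 0]], "dr": [[0, 0, 0], [0, 0, 0], [0, 0, 0], [0, 0, 0], [0, 0, 0], [0, 0, 0], [0, 0, 0], [0, 0, 0], [0, 0, 0], [0, 0, 0]], "claw": [0, 0, 0, 0, 0, 0, 0, 0, 0, 0]}}

```text
time_s: 13.55
tcp_pos: [0.5729, 0.0181, 0.1396]
eef_rot: [-180.0, -0.0, 7.6]
contact_force: [-0.3, -1.0, 0.0]
gripper_width: 0.0004
gripper_force: 0.2
```

>>> {"name": "jog_arm", "arguments": {"travel": [[-0.02, 0, 0], [-0.08, 0, -0.02], [-0.14, 0, -0.08], [-0.2, 0, -0.16], [-0.2, 0, -0.26], [-0.2, 0, -0.3], [-0.2, 0, -0.3], [-0.2, 0, -0.3], [-0.2, 0, -0.3], [-0.2, 0, -0.3]], "dr": [[0, 0, 0], [0, 0, 0], [0, 0, 0], [0, 0, 0], [0, 0, 0], [0, 0, 0], [0, 0, 0], [0, 0, 0], [0, 0, 0], [0, 0, 0]], "claw": [0, 0, 0, 0, 0, 0, 0, 0, 0, 0]}}

```text
time_s: 14.8
tcp_pos: [0.4735, 0.0047, 0.2887]
eef_rot: [180.0, 0.1, 7.6]
contact_force: [-0.1, -0.7, -0.0]
gripper_width: 0.0003
gripper_force: 0.0
```

```bash
python3 - <<'E'
from h import *
s=r.get_state(); print(s["time_s"],s["tcp_pos"],s["contact_force"])
c=r.capture("scene"); cv2.imwrite("pics/s3.png",cv2.resize(c["pixels"][120:320,200:460,::-1],None,fx=2.5,fy=2.5))
m=r.regions_of("cover_2","scene"); o=np.array([.5586,-.0347]);a=np.radians(7.63);A=np.array([[np.cos(a),np.sin(a)],[-np.sin(a),np.cos(a)]])
v,u=np.mgrid[170:290:2,260:400:2]; Q=np.array([np.r_[A@(p[:2]-o),p[2]] for p in (world(c,(x,y)) for x,y in zip(u.ravel(),v.ravel()))])
k=(Q[:,2]>.1)&(Q[:,2]<.2)&(abs(Q[:,1]-.05)<.045)&(abs(Q[:,0])<.07); Q=Q[k]
print(len(Q),Q[:,2].max()); 
if len(Q)>5: print(np.polyfit(Q[:,2]-.078,Q[:,0]-.015,1)); print(np.round(Q[::max(1,len(Q)//12)],3))
E
```

```text
14.8 [0.4734666  0.00469349 0.28874833] [-0.0845454  -0.68272385 -0.02763569]
252 0.1576900743408728
[ 0.27164507 -0.00146799]
[[0.035 0.01  0.156]
 [0.029 0.012 0.141]
 [0.037 0.061 0.155]
 [0.027 0.027 0.133]
 [0.032 0.068 0.148]
 [0.029 0.055 0.137]
 [0.027 0.04  0.122]
 [0.023 0.026 0.11 ]
 [0.03  0.088 0.14 ]
 [0.023 0.057 0.117]
 [0.025 0.072 0.116]
 [0.021 0.066 0.105]]
```

View pics/s3.png

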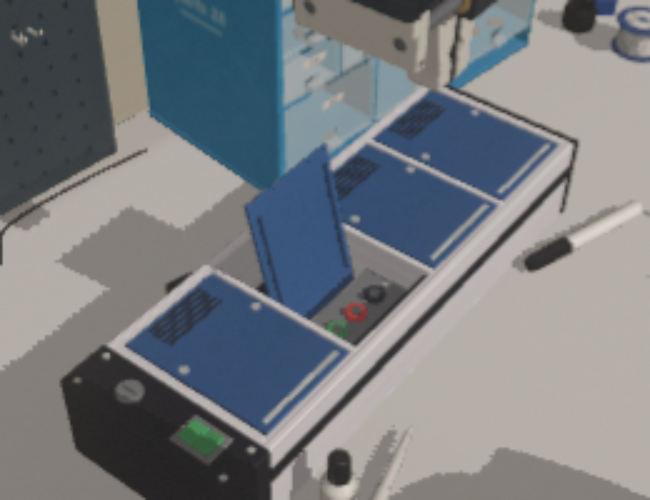

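The crop shows cover 2 (around (300,235)) leaning back past upright. The depth fit gives about 1.83 rad, which is its stop. The other covers are shut, and the bottle and marker look unmoved.

```bash
python3 -c "
from h import *
print(r.close_job())"
```

```text
the job is handed in; nothing more can be done
None
```

I found that cover 2 (second from the left) was the unlocked one, rocked it and pushed it fully open to its stop at about 1.83 rad; the other three covers are shut, the arm touched none of the small things, and the job is handed in (no verdict was returned).

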